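Sweep the measured parts off the inspection plate into the blue tray

TASK

The three parts on the black inspection plate (the steel ring, the aluminium flange and the yellow block) have been measured: sweep them across the plate with your fingertips, over the edge and into the blue tray, without picking any of them up and without letting any fall in the red tray. Leave the brass reference cylinder standing where it is on the plate, and everything else where it lies.

Things in the scene. Friction and masses are not known exactly. Their poses are not given: they have to be found in the camera images.
- plate_top (a point): centre of the top face of the black inspection plate, a fixed slab 250 mm (its x) by 200 mm (its y) and 30 mm high; the top is flat, without rims, 30 mm above the desk, and thin grey lines are drawn on it. The point's x axis runs along the 250 mm length, y along the 200 mm width, z up; at yaw 0 they are the world's. The trays stand 1 mm off the plate's two long edges (its +y and -y edges), one on each side; which one is the blue one changes.
- tray_blue: blue plastic open catch tray, fixed: 250 mm (its x) by 100 mm (its y) outside, 22 mm high, so its rim is 8 mm lower than the plate's top; walls and floor 4 mm thick. Origin at the centre of its underside, on the desk; its axes are parallel to the plate's. Parts pushed over the plate's edge drop into it.
- tray_red: red plastic open catch tray for rejects, fixed, on the other side of the plate; same sizes and axes as the blue one. One rejected ring lies in it.
- ring_mid (a point): measured part: bright steel ring lying flat on the plate, 30 mm outside, 16 mm hole, 12 mm high, about 45 g. Its position is given at its centre, half-way up.
- flange_mid (a point): measured part: aluminium flange lying flat on the plate, foot 30 mm across and 7 mm high with an 18 mm hub on it, 13 mm high in all, about 30 g. Slides on the plate when pushed at the foot. Its position is given at its centre, half-way up.
- block_mid (a point): measured part: yellow square block, 28 by 28 by 12 mm high, with a dark spot on top, flat on the plate at any yaw, about 50 g. Its position is given at its centre, half-way up.
- master_mid (a point): brass reference cylinder standing upright and loose on the plate among the parts: 28 mm across, 40 mm high, about 190 g. To be left alone. The parts and it lie in different strips along the plate's x, their centres at least 48 mm apart along that axis, at least 35 mm from the ends of the plate and at least 60 mm from its tray-side edges. Its position is given at its centre, half-way up.
- reject_mid (a point): rejected steel ring like the measured one, lying in the red tray. To be left alone. Its position is given at its centre, half-way up.
- jar_mid (a point): amber sample jar, 56 mm across, 75 mm high, on the desk to the robot's left. To be left alone. Its position is given at its centre, half-way up.
- screwdriver_grip (a point): screwdriver lying on the desk to the robot's right, to be left alone; the point is on its handle.
- mug_mid (a point): white mug, 80 mm across, 92 mm high, on the desk to the robot's left. To be left alone. Its position is given at its centre, half-way up.
- mouse_mid (a point): black computer mouse, 105 by 60 by 30 mm high, on the desk to the robot's right. To be left alone. Its position is given at its centre, half-way up.
- loupe_mid (a point): black eyepiece loupe standing on the desk to the robot's left, 42 mm across, 38 mm high. To be left alone. Its position is given at its centre, half-way up.

How it is judged:
At the end, for the whole second after the job is handed in: The centres of the ring, flange and block all lie within the blue tray's walls and below 26 mm above the desk (below the plate's top), the brass cylinder stands upright within 10 mm of its start, and everything else is within 15 mm of its start (x of ring_mid in the frame of tray_blue between -0.119 and 0.119 m and y of ring_mid in the frame of tray_blue between -0.047 and 0.047 m and z of ring_mid in the frame of tray_blue between 0 and 0.026 m and x of flange_mid in the frame of tray_blue between -0.119 and 0.119 m and y of flange_mid in the frame of tray_blue between -0.047 and 0.047 m and z of flange_mid in the frame of tray_blue between 0 and 0.026 m and x of block_mid in the frame of tray_blue between -0.119 and 0.119 m and y of block_mid in the frame of tray_blue between -0.047 and 0.047 m and z of block_mid in the frame of tray_blue between 0 and 0.026 m and not (distance of master_mid from where it was at the start of the episode above 0.01 m or angle between master_mid's own z axis and vertical above 0.25 rad) and not (distance of any of reject_mid, jar_mid, screwdriver_grip, mug_mid, mouse_mid, loupe_mid from where it was at the start of the episode above 0.015 m)); the robot touches nothing.
It fails at once if a part was lifted (its centre rose more than about 15 mm from its height on the plate) (height (world z) of any of ring_mid, flange_mid, block_mid above 0.052 m).
It fails at once if a part fell in the red tray ((x of ring_mid in the frame of tray_red between -0.119 and 0.119 m and y of ring_mid in the frame of tray_red between -0.047 and 0.047 m and z of ring_mid in the frame of tray_red between 0 and 0.026 m) or (x of flange_mid in the frame of tray_red between -0.119 and 0.119 m and y of flange_mid in the frame of tray_red between -0.047 and 0.047 m and z of flange_mid in the frame of tray_red between 0 and 0.026 m) or (x of block_mid in the frame of tray_red between -0.119 and 0.119 m and y of block_mid in the frame of tray_red between -0.047 and 0.047 m and z of block_mid in the frame of tray_red between 0 and 0.026 m)).
It fails at once if the brass reference cylinder was shifted by more than 10 mm or tipped (distance of master_mid from where it was at the start of the episode above 0.01 m or angle between master_mid's own z axis and vertical above 0.25 rad).
It fails at once if the reject or another bystander was shifted by more than 15 mm (distance of any of reject_mid, jar_mid, screwdriver_grip, mug_mid, mouse_mid, loupe_mid from where it was at the start of the episode above 0.015 m).
It also fails if it takes over 51 s, if anything falls off the work surface, if the arm or the gripper's body presses on something with over 40 N, if the wrist force passes 120 N, or if a joint passes its speed limit or range.

ROBOT

A 7-joint arm with a two-finger parallel gripper is mounted at the origin on the work surface. World frame = base frame: x ahead of the robot, y to its left, z up, the work surface at z = 0. Lengths are in m, angles in rad, forces in N, time in s.
With the tool pointing down it reaches from about 0.4 to 0.85 m from the base axis. Payload 10.4 kg.
Tool frame: the origin (TCP) lies between the finger pads; the fingertips stand 11 mm ahead of it and the grasp point (between the pads) lies 8 mm behind it (r.tcp_to_tips is the distance from the TCP to the fingertips, in m); z points along the fingers, y is the line along which they close (so a half turn about z gives the same grasp; the last joint's range is limited). The gripper opens to 87 mm and grips with 3 to 60 N. Pads are 19 mm wide; open, the fingers measure 117 mm over their backs; the gripper's body (75 mm by 190 mm) begins 51 mm behind the grasp point.
Start: joints at [-1.35, 0.332, -0.065, 1.46, 0.022, 1.35, -0.088], TCP at [0.151, 0.607, 0.234] pointing down, gripper open.
Joint ranges: [-2.6, 2.6], [-0.5, 2.12], [-1.47, 1.34], [0.16, 2.42], [-1.27, 4.41], [0.06, 2.06], [-2.6, 2.6]. Speed limits (rad/s): [2.22, 2.22, 2.79, 2.79, 3.14, 3.14, 3.14].

INTERFACE

Orientations are given as a unit quaternion [x, y, z, w].
In Python, from bench import r gives the robot as it stands. The module is installed in compiled form; this text tells all that it offers.
- The arm moves only by the shell command python3 -m crank 'ROWS' [FORCE]. ROWS is JSON, a list of rows, each an object of numbers: "claw": the closure, from -1 (fully open) to 1 (shut); "dx", "dy", "dz": the shift along the tool's x, y, z each as a share of 3 cm, from -1 to 1; "ax", "ay", "az": the turn, a rotation vector about the tool's x, y, z each as a share of 6 degrees, from -1 to 1. A call has 1 to 8 rows; each row shifts and turns the commanded pose from where the row before left it, along the tool's axes as they then stand; what a row does not reach is not made up. A row lasts 1/12 s, in which the tool goes at most 41.7 mm and 7.16 degrees, less where a joint would pass 70% of its speed; a pose out of reach is approached as far as the arm can. A call with a number of a shift or a turn outside -1 to 1 is refused whole. A call with a gripper value outside its range is refused whole. The fingers move at their own pace and stop on an object; FORCE is the grip in N (left out, the last holds). Time passes only in rows, so rows that do not move let the fingers close. It gives the time, the measured TCP pose, the force, the opening and the grip force at its end, in the units of the state.
- r.read_state(): the state, without advancing time (a new reading comes with each control period).
- r.camera(name): name is "scene" or "top" or "wrist"; returns a dict with "color" (480x640x3 uint8, red, green, blue), "mtx" (3x3 intrinsics, pixels), "k1" (the pictures are not rectified: a ray, as slopes to the right and down, at radius r is drawn at 1 + k1 r^2 times it, then the intrinsics apply), "R" (3x3) and "t" (3): a world point X has camera coordinates R X + t; the wrist camera has in their place "hand_eye" (4x4, takes a point from camera to tool coordinates, whose origin is the TCP and whose axes are the flange's). Camera axes: x right, y down, z forward; pixel columns grow to the right and rows downward; lengths in m; the calibration is good to about 2 mm. A picture is of the moment at which its call begins: read the wrist's pose just before it. There is no depth.
- r.close_job(): hands the job in; it is judged then, once.
The state is a dict: "time": time; "joint_positions": joint angles; "joint_vel": joint speeds; "joint_torque": joint torques, N m; "ee_pos": TCP position; "eef_rot": TCP orientation; "ft_force": force on the tool from outside, world axes, zero at the start; "torque": the same for the moment, N m; "width": finger opening in m; "grip_force": force on a finger pad.
Only numpy, scipy, OpenCV 4.12 (cv2) and the standard library are available. Lean on these libraries where they do the work, as an engineer would, in place of code of your own. Each camera call takes 0.05 s, during which the arm holds its last target. There are 200 camera calls.

## Working session

There is one attempt and no reset: what is moved stays moved. The work goes in short steps, Python scripts to look and compute and a shell command to move; the robot and the scene stay as the last step left them, time stands still between calls to the robot, and variables do not carry over. Pictures are saved under pics/ and viewed, at most 10 in all, crops included, and the job is handed in when it is done.

```bash
mkdir -p pics; python3 - <<'E'
from bench import r
import cv2,numpy as np
s=r.read_state();print({k:np.round(s[k],3).tolist() for k in ['time','ee_pos','eef_rot','width']}, r.tcp_to_tips)
for n in ['scene','top']:
    c=r.camera(n);cv2.imwrite(f'pics/{n}.png',c['color'][:,:,::-1]);print(n,c['mtx'],c['k1'],c['R'],c['t'])
E
```

```text
{'time': 0.0, 'ee_pos': [0.151, 0.606, 0.233], 'eef_rot': [0.122, 0.993, -0.001, -0.0], 'width': 0.087} 0.011
scene [[593.70623908   0.         314.09529983]
 [  0.         593.70623908 241.00487835]
 [  0.           0.           1.        ]] -0.15334307082167495 [[-0.23044805  0.97291785  0.01801537]
 [ 0.75401882  0.19024056 -0.62870036]
 [-0.61510106 -0.13129884 -0.77743894]] [ 0.08726795 -0.35968437  1.58891021]
top [[484.13853684   0.         320.50326527]
 [  0.         484.13853684 243.06499351]
 [  0.           0.           1.        ]] -0.10630382815997386 [[ 0.01666786 -0.99970653  0.01757936]
 [-0.98323889 -0.0195808  -0.18126742]
 [ 0.18155844 -0.01426337 -0.98327671]] [-0.01765363  0.5179625   1.20002386]
```

View pics/top.png

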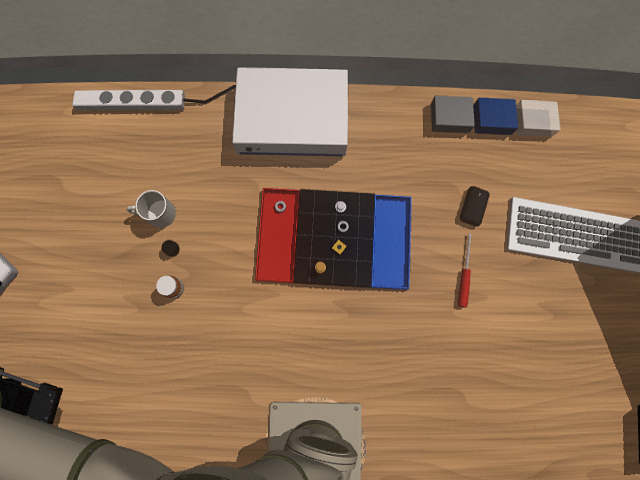

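View pics/scene.png

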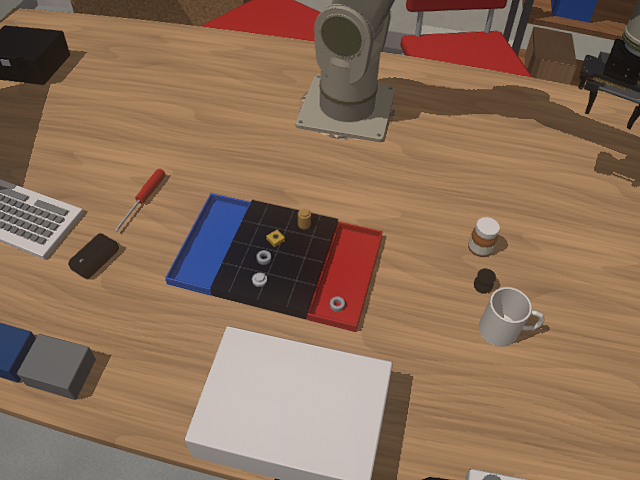

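The top view shows the plate with the red tray on its left (+y) and the blue tray on its right (-y). The parts are the flange at (341,207), ring (343,226), block (339,247) and brass cylinder at (320,268). The scene view agrees.

```bash
cat > h.py <<'E'
import cv2,numpy as np
def ray(c,u,v,z):
    d=cv2.undistortPoints(np.array([[[u,v]]],float),c['mtx'],np.array([c['k1'],0,0,0.]))[0,0]
    R,t=np.array(c['R']),np.array(c['t']);o=-R.T@t;w=R.T@np.r_[d,1]
    return o+w*(z-o[2])/w[2]
E
python3 - <<'E'
from bench import r
from h import *
c=r.camera('top');im=c['color'];hsv=cv2.cvtColor(im,cv2.COLOR_RGB2HSV)
def comps(m,lim,amin):
    x0,y0,x1,y1=lim;k=np.zeros(m.shape,np.uint8);k[y0:y1,x0:x1]=m[y0:y1,x0:x1]*255
    return [q for q in cv2.findContours(k,0,2)[0] if cv2.contourArea(q)>amin]
H,S,V=[hsv[...,i].astype(int) for i in range(3)]
lim=(298,192,372,286)
for n,m,z in [('yellowbrass',(S>120)&(V>100)&(H<35),.042),('bright',(S<60)&(V>110),.042)]:
    for q in comps(m,lim,15):
        (u,v),rad=cv2.minEnclosingCircle(q);b=cv2.boundingRect(q);u2,v2=b[0]+(b[2]-1)/2,b[1]+(b[3]-1)/2
        print(n,cv2.contourArea(q),b,np.round(ray(c,u2,v2,z),4),np.round(ray(c,u2,v2,.07),4))
blue=(H>105)&(H<130)&(S>150)&(V>50); q=max(comps(blue,(365,180,430,300),50),key=cv2.contourArea)
print('blue',[np.round(ray(c,*p,.022)[:2],4).tolist() for p in cv2.boxPoints(cv2.minAreaRect(q))])
red=((H<8)|(H>172))&(S>150)&(V>50); q=max(comps(red,(245,180,305,300),50),key=cv2.contourArea)
print('red',[np.round(ray(c,*p,.022)[:2],4).tolist() for p in cv2.boxPoints(cv2.minAreaRect(q))])
cv2.imwrite('pics/crop.png',cv2.resize(im[180:300,250:420],None,fx=4.5,fy=4.5,interpolation=2)[:,:,::-1])
E
```

```text
yellowbrass 79.0 (315, 262, 11, 11) [ 0.4568 -0.008   0.042 ] [ 0.453  -0.0076  0.07  ]
yellowbrass 101.0 (332, 239, 14, 15) [ 0.5124 -0.055   0.042 ] [ 0.5074 -0.0535  0.07  ]
bright 77.5 (338, 221, 11, 11) [ 0.5656 -0.0662  0.042 ] [ 0.5594 -0.0645  0.07  ]
bright 72.5 (335, 201, 11, 11) [ 0.6193 -0.0579  0.042 ] [ 0.6119 -0.0563  0.07  ]
blue [[0.4093, -0.1414], [0.6579, -0.1516], [0.6565, -0.2495], [0.4072, -0.2358]]
red [[0.4215, 0.1606], [0.6737, 0.1541], [0.6685, 0.0504], [0.4167, 0.0606]]
```

View pics/crop.png

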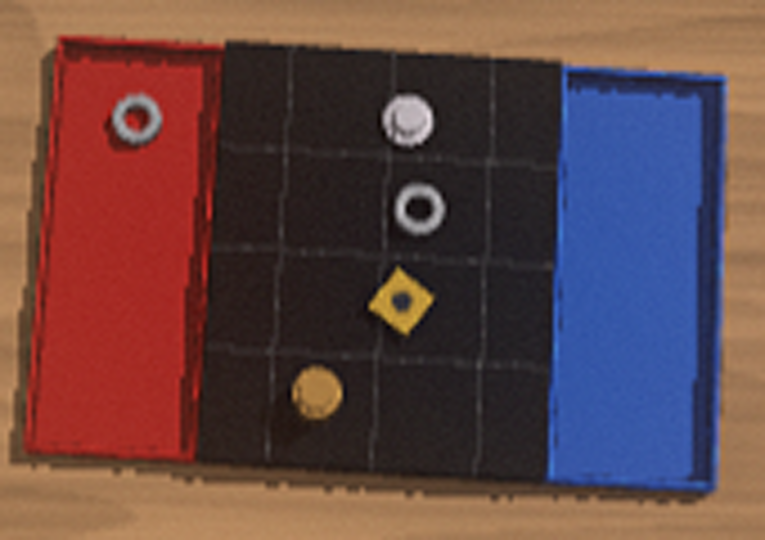

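The crop confirms it: flange, ring, block (a diamond) and brass are in separate strips, and the plate is yawed about -2.3°. I'll turn the tool by 78° so the finger line runs along plate x, and set a gap of about 18 mm.

```bash
python3 -m crank '[{"az":1,"claw":0.58},{"az":1,"claw":0.58},{"az":1,"claw":0.58},{"az":1,"claw":0.58},{"az":1,"claw":0.58},{"az":1,"claw":0.58},{"az":1,"claw":0.58},{"az":1,"claw":0.58}]' 20; python3 -m crank '[{"az":1,"claw":0.58},{"az":1,"claw":0.58},{"az":1,"claw":0.58},{"az":1,"claw":0.58},{"az":1,"claw":0.58},{"az":0.05,"claw":0.58},{"claw":0.58}]'
```

```text
invalid input at $[0]: expected keys claw, dx, dy, dz, ax, ay, az
invalid input at $[0]: expected keys claw, dx, dy, dz, ax, ay, az
```

```bash
python3 -m crank '[{"claw":0.58,"dx":0,"dy":0,"dz":0,"ax":0,"ay":0,"az":1},{"claw":0.58,"dx":0,"dy":0,"dz":0,"ax":0,"ay":0,"az":1},{"claw":0.58,"dx":0,"dy":0,"dz":0,"ax":0,"ay":0,"az":1},{"claw":0.58,"dx":0,"dy":0,"dz":0,"ax":0,"ay":0,"az":1},{"claw":0.58,"dx":0,"dy":0,"dz":0,"ax":0,"ay":0,"az":1},{"claw":0.58,"dx":0,"dy":0,"dz":0,"ax":0,"ay":0,"az":1},{"claw":0.58,"dx":0,"dy":0,"dz":0,"ax":0,"ay":0,"az":1}]' 20
python3 -m crank '[{"claw":0.58,"dx":0,"dy":0,"dz":0,"ax":0,"ay":0,"az":1},{"claw":0.58,"dx":0,"dy":0,"dz":0,"ax":0,"ay":0,"az":1},{"claw":0.58,"dx":0,"dy":0,"dz":0,"ax":0,"ay":0,"az":1},{"claw":0.58,"dx":0,"dy":0,"dz":0,"ax":0,"ay":0,"az":1},{"claw":0.58,"dx":0,"dy":0,"dz":0,"ax":0,"ay":0,"az":1},{"claw":0.58,"dx":0,"dy":0,"dz":0,"ax":0,"ay":0,"az":1},{"claw":0.58,"dx":0,"dy":0,"dz":0,"ax":0,"ay":0,"az":0},{"claw":0.58,"dx":0,"dy":0,"dz":0,"ax":0,"ay":0,"az":0}]'
```

```text
time: 0.73
ee_pos: [0.1508, 0.6064, 0.2332]
eef_rot: [0.472, 0.882, -0.0, 0.0]
ft_force: [-0.0, -0.6, -0.3]
width: 0.0484
grip_force: 0.0
time: 1.4
ee_pos: [0.1508, 0.6064, 0.2333]
eef_rot: [0.718, 0.696, -0.0, 0.0]
ft_force: [0.5, -0.1, 0.2]
width: 0.0186
grip_force: 0.0
```

```bash
python3 -m crank '[{"claw":0.58,"dx":-0.9,"dy":0.7,"dz":0,"ax":0,"ay":0,"az":0},{"claw":0.58,"dx":-0.9,"dy":0.7,"dz":0,"ax":0,"ay":0,"az":0},{"claw":0.58,"dx":-0.9,"dy":0.7,"dz":0,"ax":0,"ay":0,"az":0},{"claw":0.58,"dx":-0.9,"dy":0.7,"dz":0,"ax":0,"ay":0,"az":0},{"claw":0.58,"dx":-0.9,"dy":0.7,"dz":0,"ax":0,"ay":0,"az":0},{"claw":0.58,"dx":-0.9,"dy":0.7,"dz":0,"ax":0,"ay":0,"az":0},{"claw":0.58,"dx":-0.9,"dy":0.7,"dz":0,"ax":0,"ay":0,"az":0},{"claw":0.58,"dx":-0.9,"dy":0.7,"dz":0,"ax":0,"ay":0,"az":0}]'
python3 -m crank '[{"claw":0.58,"dx":-0.9,"dy":0.7,"dz":0,"ax":0,"ay":0,"az":0},{"claw":0.58,"dx":-0.9,"dy":0.7,"dz":0,"ax":0,"ay":0,"az":0},{"claw":0.58,"dx":-0.9,"dy":0.7,"dz":0,"ax":0,"ay":0,"az":0},{"claw":0.58,"dx":-0.9,"dy":0.7,"dz":0,"ax":0,"ay":0,"az":0},{"claw":0.58,"dx":-0.9,"dy":0.7,"dz":0,"ax":0,"ay":0,"az":0},{"claw":0.58,"dx":-0.9,"dy":0.7,"dz":0,"ax":0,"ay":0,"az":0},{"claw":0.58,"dx":-0.9,"dy":0.7,"dz":0,"ax":0,"ay":0,"az":0},{"claw":0.58,"dx":-0.9,"dy":0.7,"dz":0,"ax":0,"ay":0,"az":0}]'
```

```text
time: 2.07
ee_pos: [0.3121, 0.3834, 0.2336]
eef_rot: [0.718, 0.696, 0.0, -0.0]
ft_force: [0.8, -0.1, 0.6]
width: 0.018
grip_force: 0.0
time: 2.73
ee_pos: [0.4725, 0.1617, 0.2338]
eef_rot: [0.718, 0.696, 0.0, -0.0]
ft_force: [-0.0, 0.2, -0.8]
width: 0.0183
grip_force: 0.0
```

```bash
python3 -m crank '[{"claw":0.58,"dx":-0.84,"dy":0.72,"dz":0,"ax":0,"ay":0,"az":0},{"claw":0.58,"dx":-0.84,"dy":0.72,"dz":0,"ax":0,"ay":0,"az":0},{"claw":0.58,"dx":-0.84,"dy":0.72,"dz":0,"ax":0,"ay":0,"az":0},{"claw":0.58,"dx":-0.84,"dy":0.72,"dz":0,"ax":0,"ay":0,"az":0},{"claw":0.58,"dx":-0.84,"dy":0.72,"dz":0,"ax":0,"ay":0,"az":0},{"claw":0.58,"dx":-0.84,"dy":0.72,"dz":0,"ax":0,"ay":0,"az":0},{"claw":0.58,"dx":-0.84,"dy":0.72,"dz":0,"ax":0,"ay":0,"az":0},{"claw":0.58,"dx":0,"dy":0,"dz":0,"ax":0,"ay":0,"az":0}]'
python3 - <<'E'
from bench import r
from h import *
from scipy.spatial.transform import Rotation as Ro
s=r.read_state();c=r.camera('wrist');im=c['color']
T=np.eye(4);T[:3,:3]=Ro.from_quat(s['eef_rot']).as_matrix();T[:3,3]=s['ee_pos'];W=T@np.array(c['hand_eye'])
c['R']=W[:3,:3].T;c['t']=-c['R']@W[:3,3]
np.save('wr.npy',dict(R=c['R'],t=c['t'],mtx=c['mtx'],k1=c['k1']),allow_pickle=True)
cv2.imwrite('pics/w.png',im[:,:,::-1])
hsv=cv2.cvtColor(im,cv2.COLOR_RGB2HSV);H,S,V=[hsv[...,i].astype(int) for i in range(3)]
for n,m,z in [('y',(S>100)&(V>100)&(H<35),.042),('b',(S<60)&(V>110),.042),('blue',(H>105)&(H<130)&(S>150),.022)]:
    for q in cv2.findContours(m.astype(np.uint8),0,2)[0]:
        if cv2.contourArea(q)>300:
            b=cv2.boundingRect(q);print(n,cv2.contourArea(q),b,np.round(ray(c,b[0]+(b[2]-1)/2,b[1]+(b[3]-1)/2,z),4))
E
```

```text
time: 3.4
ee_pos: [0.6186, -0.0248, 0.233]
eef_rot: [0.72, 0.694, -0.001, 0.002]
ft_force: [0.5, -0.7, 0.7]
width: 0.0182
grip_force: 0.0
y 3118.5 (513, 331, 84, 44) [ 0.8672 -0.1794  0.042 ]
y 3209.0 (40, 331, 85, 44) [ 0.3596 -0.1605  0.042 ]
y 735.0 (193, 233, 38, 35) [ 0.5118 -0.0515  0.042 ]
y 818.0 (120, 195, 45, 30) [ 0.4493 -0.0086  0.042 ]
y 95352.0 (0, 0, 610, 297) [0.6083 0.0428 0.042 ]
b 546.0 (532, 462, 36, 18) [ 0.8826 -0.3386  0.042 ]
b 579.0 (253, 245, 30, 28) [ 0.5666 -0.0623  0.042 ]
b 643.0 (307, 235, 30, 29) [ 0.6207 -0.0544  0.042 ]
b 718.0 (305, 64, 30, 34) [0.6242 0.1001 0.042 ]
b 35478.5 (496, 0, 144, 276) [0.8504 0.0437 0.042 ]
blue 1390.5 (294, 331, 50, 31) [ 0.6134 -0.1736  0.022 ]
```

View pics/w.png

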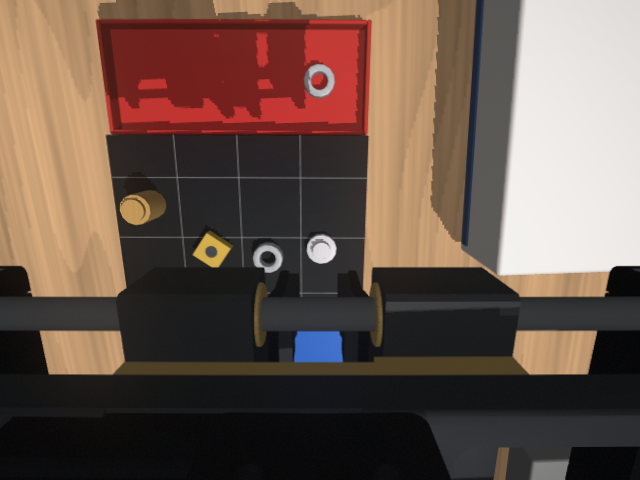

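The wrist view shows the parts at (321,249), (268,257) and (212,250), with fingers clear of the box. Its positions agree with the top view to within 3 mm. Lowering behind the flange.

```bash
python3 -m crank '[{"claw":0.58,"dx":0.25,"dy":0.03,"dz":1,"ax":0,"ay":0,"az":0},{"claw":0.58,"dx":0,"dy":0,"dz":1,"ax":0,"ay":0,"az":0},{"claw":0.58,"dx":0,"dy":0,"dz":1,"ax":0,"ay":0,"az":0},{"claw":0.58,"dx":0,"dy":0,"dz":1,"ax":0,"ay":0,"az":0},{"claw":0.58,"dx":0,"dy":0,"dz":1,"ax":0,"ay":0,"az":0},{"claw":0.58,"dx":0,"dy":0,"dz":0.6,"ax":0,"ay":0,"az":0},{"claw":0.58,"dx":0,"dy":0,"dz":0.4,"ax":0,"ay":0,"az":0},{"claw":0.58,"dx":0,"dy":0,"dz":0,"ax":0,"ay":0,"az":0}]'
```

```text
time: 4.12
ee_pos: [0.6163, -0.0098, 0.0512]
eef_rot: [0.718, 0.696, -0.001, -0.001]
ft_force: [-1.2, 0.3, 0.4]
width: 0.0184
grip_force: 0.0
```

```bash
python3 -m crank '[{"claw":0.58,"dx":0,"dy":0.1,"dz":0.2,"ax":0,"ay":0,"az":0},{"claw":0.58,"dx":-0.1,"dy":0,"dz":0,"ax":0,"ay":0,"az":0},{"claw":0.58,"dx":-0.2,"dy":0,"dz":0,"ax":0,"ay":0,"az":0},{"claw":0.58,"dx":-0.2,"dy":0,"dz":0,"ax":0,"ay":0,"az":0}]'
```

```text
time: 4.45
ee_pos: [0.6212, -0.0264, 0.0486]
eef_rot: [0.719, 0.695, 0.001, 0.0]
ft_force: [-0.2, 0.3, -0.9]
width: 0.018
grip_force: 0.0
```

```bash
python3 -m crank '[{"claw":0.58,"dx":0,"dy":0,"dz":0.14,"ax":0,"ay":0,"az":0},{"claw":0.58,"dx":0,"dy":0,"dz":0,"ax":0,"ay":0,"az":0}]'
```

```text
time: 4.62
ee_pos: [0.6204, -0.0267, 0.0432]
eef_rot: [0.72, 0.694, 0.0, 0.0]
ft_force: [-0.0, 0.3, -0.7]
width: 0.018
grip_force: 0.0
```

```bash
python3 -m crank '[{"claw":0.58,"dx":-0.2,"dy":0,"dz":-0.03,"ax":0,"ay":0,"az":0},{"claw":0.58,"dx":-0.2,"dy":0,"dz":0,"ax":0,"ay":0,"az":0},{"claw":0.58,"dx":-0.2,"dy":0,"dz":0,"ax":0,"ay":0,"az":0},{"claw":0.58,"dx":-0.2,"dy":0,"dz":0,"ax":0,"ay":0,"az":0},{"claw":0.58,"dx":-0.2,"dy":0,"dz":0,"ax":0,"ay":0,"az":0},{"claw":0.58,"dx":-0.2,"dy":0,"dz":0,"ax":0,"ay":0,"az":0},{"claw":0.58,"dx":-0.2,"dy":0,"dz":0,"ax":0,"ay":0,"az":0},{"claw":0.58,"dx":-0.2,"dy":0,"dz":0,"ax":0,"ay":0,"az":0}]'
```

```text
time: 5.28
ee_pos: [0.6189, -0.0745, 0.0442]
eef_rot: [0.719, 0.695, 0.0, -0.0]
ft_force: [0.5, 1.1, 0.3]
width: 0.0178
grip_force: 0.2
```

```bash
python3 -m crank '[{"claw":0.58,"dx":-0.2,"dy":0,"dz":0,"ax":0,"ay":0,"az":0},{"claw":0.58,"dx":-0.2,"dy":0,"dz":0,"ax":0,"ay":0,"az":0},{"claw":0.58,"dx":-0.2,"dy":0,"dz":0,"ax":0,"ay":0,"az":0},{"claw":0.58,"dx":-0.2,"dy":0,"dz":0,"ax":0,"ay":0,"az":0},{"claw":0.58,"dx":-0.2,"dy":0,"dz":0,"ax":0,"ay":0,"az":0},{"claw":0.58,"dx":-0.2,"dy":0,"dz":0,"ax":0,"ay":0,"az":0},{"claw":0.58,"dx":-0.2,"dy":0,"dz":0,"ax":0,"ay":0,"az":0}]'
python3 -m crank '[{"claw":0.58,"dx":-0.2,"dy":0,"dz":0,"ax":0,"ay":0,"az":0},{"claw":0.58,"dx":-0.2,"dy":0,"dz":0,"ax":0,"ay":0,"az":0},{"claw":0.58,"dx":-0.2,"dy":0,"dz":0,"ax":0,"ay":0,"az":0},{"claw":0.58,"dx":-0.2,"dy":0,"dz":0,"ax":0,"ay":0,"az":0},{"claw":0.58,"dx":-0.2,"dy":0,"dz":0,"ax":0,"ay":0,"az":0},{"claw":0.58,"dx":-0.2,"dy":0,"dz":0,"ax":0,"ay":0,"az":0},{"claw":0.58,"dx":-0.1,"dy":0,"dz":0,"ax":0,"ay":0,"az":0},{"claw":0.58,"dx":0,"dy":0,"dz":0,"ax":0,"ay":0,"az":0}]'
python3 - <<'E'
from bench import r
import cv2
im=r.camera('scene')['color']
cv2.imwrite('pics/s2.png',cv2.resize(im[170:350,140:410],None,fx=2.8,fy=2.8)[:,:,::-1])
E
```

```text
time: 5.87
ee_pos: [0.6174, -0.1164, 0.0442]
eef_rot: [0.719, 0.695, 0.0, -0.0]
ft_force: [-0.3, 1.0, 0.2]
width: 0.0184
grip_force: 0.2
time: 6.53
ee_pos: [0.6159, -0.156, 0.0443]
eef_rot: [0.72, 0.694, -0.0, 0.0]
ft_force: [0.3, -0.5, -0.8]
width: 0.0181
grip_force: 0.0
```

View pics/s2.png

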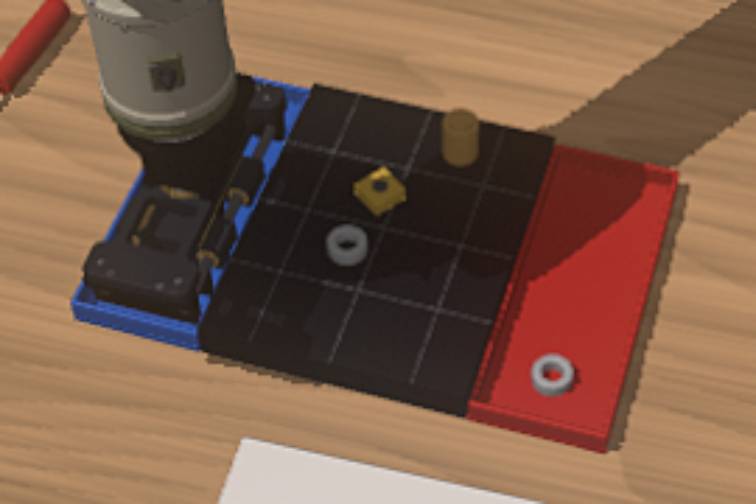

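The flange has left the plate. The ring (347,245 in the crop), block and brass are untouched. The ring is next.

```bash
python3 -m crank '[{"claw":0.58,"dx":0,"dy":0,"dz":-1,"ax":0,"ay":0,"az":0},{"claw":0.58,"dx":0,"dy":0,"dz":-1,"ax":0,"ay":0,"az":0},{"claw":0.58,"dx":0.85,"dy":-0.36,"dz":0,"ax":0,"ay":0,"az":0},{"claw":0.58,"dx":0.85,"dy":-0.36,"dz":0,"ax":0,"ay":0,"az":0},{"claw":0.58,"dx":0.85,"dy":-0.36,"dz":0,"ax":0,"ay":0,"az":0},{"claw":0.58,"dx":0.85,"dy":-0.36,"dz":0,"ax":0,"ay":0,"az":0},{"claw":0.58,"dx":0.85,"dy":-0.36,"dz":0,"ax":0,"ay":0,"az":0},{"claw":0.58,"dx":0,"dy":0,"dz":0,"ax":0,"ay":0,"az":0}]'
python3 -m crank '[{"claw":0.58,"dx":0,"dy":0,"dz":0.5,"ax":0,"ay":0,"az":0},{"claw":0.58,"dx":0,"dy":0,"dz":0.5,"ax":0,"ay":0,"az":0},{"claw":0.58,"dx":0,"dy":0,"dz":0.5,"ax":0,"ay":0,"az":0},{"claw":0.58,"dx":0,"dy":0,"dz":0.3,"ax":0,"ay":0,"az":0},{"claw":0.58,"dx":0,"dy":0,"dz":0,"ax":0,"ay":0,"az":0}]'
```

```text
time: 7.25
ee_pos: [0.5652, -0.0187, 0.1038]
eef_rot: [0.717, 0.697, 0.001, -0.002]
ft_force: [-0.4, 1.6, -1.0]
width: 0.018
grip_force: 0.0
time: 7.67
ee_pos: [0.5654, -0.0254, 0.0485]
eef_rot: [0.719, 0.695, -0.001, -0.001]
ft_force: [-1.0, -0.1, -0.2]
width: 0.0182
grip_force: 0.0
```

```bash
python3 -m crank '[{"claw":0.58,"dx":0,"dy":0.05,"dz":0.13,"ax":0,"ay":0,"az":0},{"claw":0.58,"dx":-0.1,"dy":0,"dz":0,"ax":0,"ay":0,"az":0},{"claw":0.58,"dx":-0.2,"dy":0,"dz":0,"ax":0,"ay":0,"az":0},{"claw":0.58,"dx":-0.2,"dy":0,"dz":0,"ax":0,"ay":0,"az":0},{"claw":0.58,"dx":-0.2,"dy":0,"dz":0,"ax":0,"ay":0,"az":0},{"claw":0.58,"dx":-0.2,"dy":0,"dz":0,"ax":0,"ay":0,"az":0},{"claw":0.58,"dx":-0.2,"dy":0,"dz":0,"ax":0,"ay":0,"az":0}]'
```

```text
time: 8.25
ee_pos: [0.567, -0.0594, 0.0466]
eef_rot: [0.719, 0.695, 0.0, 0.0]
ft_force: [0.6, 0.6, 0.2]
width: 0.0182
grip_force: 0.2
```

```bash
python3 -m crank '[{"claw":0.58,"dx":-0.2,"dy":0,"dz":0.07,"ax":0,"ay":0,"az":0},{"claw":0.58,"dx":-0.2,"dy":0,"dz":0,"ax":0,"ay":0,"az":0},{"claw":0.58,"dx":-0.2,"dy":0,"dz":0,"ax":0,"ay":0,"az":0},{"claw":0.58,"dx":-0.2,"dy":0,"dz":0,"ax":0,"ay":0,"az":0},{"claw":0.58,"dx":-0.2,"dy":0,"dz":0,"ax":0,"ay":0,"az":0},{"claw":0.58,"dx":-0.2,"dy":0,"dz":0,"ax":0,"ay":0,"az":0},{"claw":0.58,"dx":-0.2,"dy":0,"dz":0,"ax":0,"ay":0,"az":0},{"claw":0.58,"dx":-0.2,"dy":0,"dz":0,"ax":0,"ay":0,"az":0}]'
python3 -m crank '[{"claw":0.58,"dx":-0.2,"dy":0,"dz":0,"ax":0,"ay":0,"az":0},{"claw":0.58,"dx":-0.2,"dy":0,"dz":0,"ax":0,"ay":0,"az":0},{"claw":0.58,"dx":-0.2,"dy":0,"dz":0,"ax":0,"ay":0,"az":0},{"claw":0.58,"dx":-0.2,"dy":0,"dz":0,"ax":0,"ay":0,"az":0},{"claw":0.58,"dx":-0.2,"dy":0,"dz":0,"ax":0,"ay":0,"az":0},{"claw":0.58,"dx":-0.2,"dy":0,"dz":0,"ax":0,"ay":0,"az":0},{"claw":0.58,"dx":-0.2,"dy":0,"dz":0,"ax":0,"ay":0,"az":0},{"claw":0.58,"dx":-0.1,"dy":0,"dz":0,"ax":0,"ay":0,"az":0}]'
```

```text
time: 8.92
ee_pos: [0.5652, -0.1071, 0.0442]
eef_rot: [0.719, 0.695, 0.0, -0.0]
ft_force: [-0.2, -0.8, -0.3]
width: 0.0178
grip_force: 0.1
time: 9.58
ee_pos: [0.5635, -0.1526, 0.0443]
eef_rot: [0.719, 0.695, -0.0, 0.0]
ft_force: [-0.8, -0.6, -0.1]
width: 0.0184
grip_force: 0.0
```

```bash
python3 -m crank '[{"claw":0.58,"dx":0,"dy":0,"dz":-1,"ax":0,"ay":0,"az":0},{"claw":0.58,"dx":0,"dy":0,"dz":-1,"ax":0,"ay":0,"az":0},{"claw":0.58,"dx":0.94,"dy":-0.36,"dz":0,"ax":0,"ay":0,"az":0},{"claw":0.58,"dx":0.94,"dy":-0.36,"dz":0,"ax":0,"ay":0,"az":0},{"claw":0.58,"dx":0.94,"dy":-0.36,"dz":0,"ax":0,"ay":0,"az":0},{"claw":0.58,"dx":0.94,"dy":-0.36,"dz":0,"ax":0,"ay":0,"az":0},{"claw":0.58,"dx":0.94,"dy":-0.36,"dz":0,"ax":0,"ay":0,"az":0},{"claw":0.58,"dx":0,"dy":0,"dz":0,"ax":0,"ay":0,"az":0}]'
python3 -m crank '[{"claw":0.58,"dx":0,"dy":0,"dz":0,"ax":0,"ay":0,"az":0}]'
```

```text
time: 10.25
ee_pos: [0.5131, -0.0026, 0.1039]
eef_rot: [0.717, 0.697, 0.0, -0.001]
ft_force: [0.3, 1.1, -1.3]
width: 0.0181
grip_force: 0.0
time: 10.33
ee_pos: [0.5143, -0.0069, 0.1043]
eef_rot: [0.718, 0.696, 0.0, -0.0]
ft_force: [0.2, -0.7, 0.7]
width: 0.0184
grip_force: 0.0
```

```bash
python3 -m crank '[{"claw":0.58,"dx":0,"dy":0,"dz":0.5,"ax":0,"ay":0,"az":0},{"claw":0.58,"dx":0,"dy":0,"dz":0.5,"ax":0,"ay":0,"az":0},{"claw":0.58,"dx":0,"dy":0,"dz":0.5,"ax":0,"ay":0,"az":0},{"claw":0.58,"dx":0,"dy":0,"dz":0.3,"ax":0,"ay":0,"az":0},{"claw":0.58,"dx":0,"dy":0,"dz":0.13,"ax":0,"ay":0,"az":0},{"claw":0.58,"dx":0,"dy":0,"dz":0,"ax":0,"ay":0,"az":0}]'
python3 - <<'E'
from bench import r
import cv2
im=r.camera('scene')['color']
cv2.imwrite('pics/s3.png',cv2.resize(im[170:350,140:410],None,fx=2.8,fy=2.8)[:,:,::-1])
E
```

```text
time: 10.83
ee_pos: [0.5143, -0.0096, 0.0457]
eef_rot: [0.72, 0.694, -0.001, -0.0]
ft_force: [-1.4, 0.8, 0.8]
width: 0.0185
grip_force: 0.0
```

View pics/s3.png

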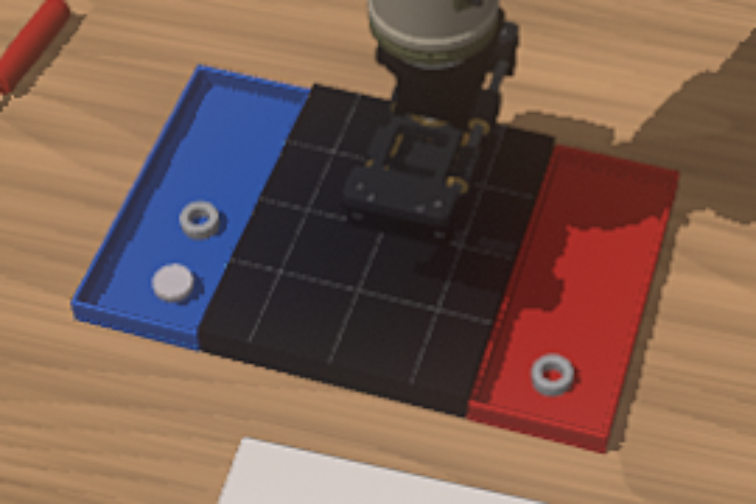

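The ring (199,219) and flange (173,283, flipped) lie in the blue tray. Now sweeping the block.

```bash
python3 -m crank '[{"claw":0.58,"dx":-0.1,"dy":0,"dz":0.05,"ax":0,"ay":0,"az":0},{"claw":0.58,"dx":-0.2,"dy":0,"dz":0,"ax":0,"ay":0,"az":0},{"claw":0.58,"dx":-0.2,"dy":0,"dz":0,"ax":0,"ay":0,"az":0},{"claw":0.58,"dx":-0.2,"dy":0,"dz":0,"ax":0,"ay":0,"az":0},{"claw":0.58,"dx":-0.2,"dy":0,"dz":0,"ax":0,"ay":0,"az":0},{"claw":0.58,"dx":-0.2,"dy":0,"dz":0,"ax":0,"ay":0,"az":0},{"claw":0.58,"dx":-0.2,"dy":0,"dz":0,"ax":0,"ay":0,"az":0},{"claw":0.58,"dx":-0.2,"dy":0,"dz":0,"ax":0,"ay":0,"az":0}]'
python3 -m crank '[{"claw":0.58,"dx":-0.2,"dy":0,"dz":0,"ax":0,"ay":0,"az":0},{"claw":0.58,"dx":-0.2,"dy":0,"dz":0,"ax":0,"ay":0,"az":0},{"claw":0.58,"dx":-0.2,"dy":0,"dz":0,"ax":0,"ay":0,"az":0},{"claw":0.58,"dx":-0.2,"dy":0,"dz":0,"ax":0,"ay":0,"az":0},{"claw":0.58,"dx":-0.2,"dy":0,"dz":0,"ax":0,"ay":0,"az":0},{"claw":0.58,"dx":-0.2,"dy":0,"dz":0,"ax":0,"ay":0,"az":0},{"claw":0.58,"dx":-0.2,"dy":0,"dz":0,"ax":0,"ay":0,"az":0},{"claw":0.58,"dx":-0.2,"dy":0,"dz":0,"ax":0,"ay":0,"az":0}]'
```

```text
time: 11.55
ee_pos: [0.513, -0.0543, 0.0449]
eef_rot: [0.719, 0.695, 0.0, -0.0]
ft_force: [-0.5, 0.0, -0.4]
width: 0.0184
grip_force: 0.2
time: 12.22
ee_pos: [0.5113, -0.1022, 0.0448]
eef_rot: [0.719, 0.695, 0.0, -0.0]
ft_force: [0.1, -0.2, -0.5]
width: 0.0183
grip_force: 0.2
```

Finish the push, then raise the tool and back away.

```bash
python3 -m crank '[{"claw":0.58,"dx":-0.2,"dy":0,"dz":0,"ax":0,"ay":0,"az":0},{"claw":0.58,"dx":-0.2,"dy":0,"dz":0,"ax":0,"ay":0,"az":0},{"claw":0.58,"dx":-0.2,"dy":0,"dz":0,"ax":0,"ay":0,"az":0},{"claw":0.58,"dx":-0.2,"dy":0,"dz":0,"ax":0,"ay":0,"az":0},{"claw":0.58,"dx":-0.2,"dy":0,"dz":0,"ax":0,"ay":0,"az":0},{"claw":0.58,"dx":-0.2,"dy":0,"dz":0,"ax":0,"ay":0,"az":0},{"claw":0.58,"dx":-0.2,"dy":0,"dz":0,"ax":0,"ay":0,"az":0},{"claw":0.58,"dx":-0.2,"dy":0,"dz":0,"ax":0,"ay":0,"az":0}]'
python3 -m crank '[{"claw":0.58,"dx":0,"dy":0,"dz":0,"ax":0,"ay":0,"az":0},{"claw":0.58,"dx":0,"dy":0,"dz":-0.5,"ax":0,"ay":0,"az":0},{"claw":0.58,"dx":0,"dy":0,"dz":-1,"ax":0,"ay":0,"az":0},{"claw":0.58,"dx":0,"dy":0,"dz":-1,"ax":0,"ay":0,"az":0},{"claw":0.58,"dx":0,"dy":0,"dz":-1,"ax":0,"ay":0,"az":0},{"claw":0.58,"dx":0,"dy":0,"dz":-1,"ax":0,"ay":0,"az":0},{"claw":0.58,"dx":0,"dy":0,"dz":-0.5,"ax":0,"ay":0,"az":0},{"claw":0.58,"dx":0,"dy":0,"dz":0,"ax":0,"ay":0,"az":0}]'
python3 - <<'E'
from bench import r
import cv2
im=r.camera('scene')['color']
cv2.imwrite('pics/s4.png',cv2.resize(im[160:350,60:530],None,fx=1.7,fy=1.7)[:,:,::-1])
E
```

```text
time: 12.88
ee_pos: [0.5096, -0.1503, 0.0448]
eef_rot: [0.719, 0.695, -0.0, -0.0]
ft_force: [-0.7, 0.3, -0.0]
width: 0.0182
grip_force: 0.0
time: 13.55
ee_pos: [0.5115, -0.15, 0.1984]
eef_rot: [0.719, 0.695, 0.002, 0.002]
ft_force: [0.1, -0.1, -0.0]
width: 0.0189
grip_force: 0.0
```

View pics/s4.png

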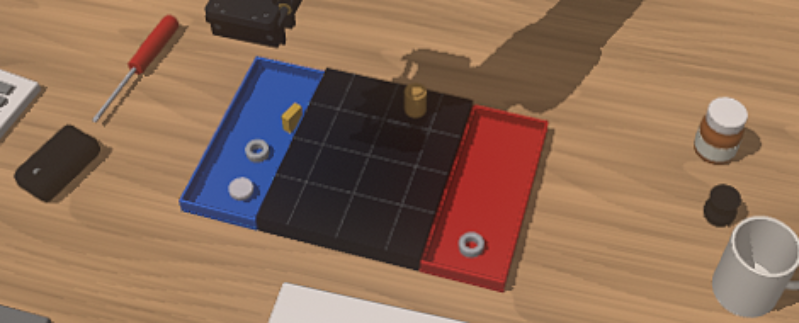

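The block appears to be standing on edge against the tray wall at (291,118); I'll look closer.

```bash
python3 - <<'E'
from bench import r
from h import *
o=[]
for n,z in [('scene',.018),('top',.018)]:
    c=r.camera(n);im=c['color'];hsv=cv2.cvtColor(im,cv2.COLOR_RGB2HSV);H,S,V=[hsv[...,i].astype(int) for i in range(3)]
    m=((S>120)&(V>90)&(H>17)&(H<35)).astype(np.uint8)
    k=np.zeros_like(m);x0,y0,x1,y1=(200,190,262,260) if n=='scene' else (355,185,415,290);k[y0:y1,x0:x1]=m[y0:y1,x0:x1]
    for q in cv2.findContours(k,0,2)[0]:
        if cv2.contourArea(q)>8:
            b=cv2.boundingRect(q);print(n,b,cv2.contourArea(q),np.round(ray(c,b[0]+b[2]/2-.5,b[1]+b[3]/2-.5,z),4))
    cx,cy=(232,230) if n=='scene' else (378,243)
    o.append(cv2.resize(im[cy-30:cy+30,cx-25:cx+25],None,fx=8,fy=8,interpolation=2))
cv2.imwrite('pics/s5.png',np.hstack(o)[:,:,::-1])
E
```

```text
scene (226, 221, 11, 17) 57.0 [ 0.4973 -0.1584  0.018 ]
```

View pics/s5.png

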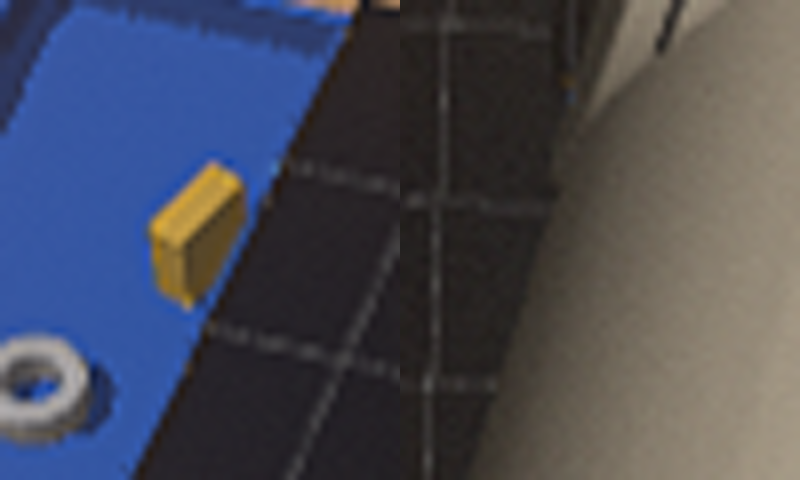

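The close crop shows the block standing steadily on its side face inside the tray. Its centre is about 18 mm above the desk and about 14 mm past the plate edge, so within limits. Handing in.

```bash
python3 -c "
from bench import r
print(r.close_job())"
```

```text
the job is handed in; nothing more can be done
None
```

I swept the ring, flange and block into the blue tray and handed the job in at about 14 s; the last pictures show the brass cylinder, the reject and the bystanders in view where they were, and no verdict came back (the block stands on its side, the flange landed upside down).

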